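# Clamp the tube rack on the shaker

## Task

On the shaker that carries the tube rack, slide the rack along its track with your fingertips until it is fully home against the end stop, then push that shaker's clamp lever over past its dead point so that it snaps down into lock on the rack. Only push: do not lift or tip the rack. Leave the empty shaker's clamp open, and do not disturb the other things on the bench.

Things in the scene. Friction and masses are not known exactly. Their poses are not given: they have to be found in the camera images.
- dock: The shaker that carries the tube rack: fixed lab shaker, grey housing, platform 200 (x) by 220 (y) mm, its top 60 mm above the bench. Origin: centre of its underside, on the bench; z up, x from its control-knob front (robot side) to the end stop, y left. The rack's track runs along x at y = -69.5 mm between 12 mm high rails. The clamp's steel stand, 69 mm above the platform, is at x 16 to 49, y 8 to 42 mm.
- dock_lever (a joint): Clamp lever on the shaker that carries the rack, pivoting about the shaker's x axis at (32.5, 25, 120) mm in its frame. 0 = open, leaning 30 deg from upright to the shaker's -y; grows as it is pushed to +y (upright 0.52). Below its dead point, 0.70, a spring throws it back to 0 (peak about 10 N at 65 mm from the pivot); past it the spring snaps it to the lock stop, 1.92, lying out along +y, 10 deg above level.
- dock_pivot (a point): Pivot of the lever, on the shaker that carries the rack: at (32.5, 25, 120) mm in its frame. The lever is a straight steel rod 12 mm thick, swinging in the plane x = 32.5 mm.
- dock_ball (a point): Centre of the 24 mm black ball on the end of that lever, 100 mm from the pivot; moves with the lever. Shaker frame: open (32.5, -25, 207) mm, locked (32.5, 123, 137) mm.
- dock_stop (a point): Centre of the face of the upright end stop of the rack's track, 45 mm high, 70 mm wide: shaker frame (70, -69.5, 82) mm.
- dock_foot: Rubber pressing foot of that clamp, 17 mm wide, on an arm over the track side at shaker (32.5, -30) mm. Origin at the centre of its underside: 98 mm above the bench when open; the lever drives it down 10 mm on to the rack's side tab.
- rack_mid (a point): Green tube rack, 0.25 to 0.5 kg, loose on the track: block 75 (x) by 55 by 50 (z) mm with white-capped tubes up to 80 mm over its underside, and a 30 mm wide tab on its +y side, 18 to 28 mm up. Point: centre of the block, 25 mm up; axes as the shaker's. Starts 25 to 45 mm short of the stop; home at shaker x = 32.5 mm. Slides under 2 to 4 N on its flat -x face.
- spare: The empty shaker, of the same make, to be left as it is: fixed lab shaker, grey housing, platform 200 (x) by 220 (y) mm, its top 60 mm above the bench. Origin: centre of its underside, on the bench; z up, x from its control-knob front (robot side) to the end stop, y left. The rack's track runs along x at y = -69.5 mm between 12 mm high rails. The clamp's steel stand, 69 mm above the platform, is at x 16 to 49, y 8 to 42 mm.
- spare_lever (a joint): Clamp lever on the empty shaker, pivoting about the shaker's x axis at (32.5, 25, 120) mm in its frame. 0 = open, leaning 30 deg from upright to the shaker's -y; grows as it is pushed to +y (upright 0.52). Below its dead point, 0.70, a spring throws it back to 0 (peak about 10 N at 65 mm from the pivot); past it the spring snaps it to the lock stop, 1.92, lying out along +y, 10 deg above level.
- spare_ball (a point): Centre of the black ball on the end of the empty shaker's lever.
- beaker: Bystander: loose translucent plastic beaker, 68 mm across, 85 mm tall, between the shakers; origin under its centre.
- dropper: Bystander: loose small black bottle, 32 mm across, 62 mm tall, standing on the front left of the rack's shaker platform; origin under its centre.
- vial: Bystander: loose small amber vial, 28 mm across, 55 mm tall, on the front left of the empty shaker's platform; origin under its centre.
- amber: Bystander: loose amber bottle with brass cap, 60 mm across, 110 mm tall, beyond the shakers; origin under its centre.
- flask: Bystander: loose conical glass flask, 76 mm across, 105 mm tall, between the shakers; origin under its centre.
- matchbox: Bystander: loose small cardboard box, 53 x 36 x 14 mm, lying between the shakers at the robot side; origin under its centre.
- cup: Bystander: loose translucent plastic cup, 72 mm across, 80 mm tall, beyond the shakers; origin under its centre.

How it is judged:
On the way, in this order (a step that is already met when the one before it is completed fails the run):
1. the rack is home against the end stop (within 3.5 mm) while its clamp lever is still open (x of rack_mid in the frame of dock above 0.029 m and angle between rack_mid's own z axis and vertical below 0.06 rad and value of joint dock_lever below 0.2 rad), for 0.2 s.
2. the clamp lever has snapped into lock with the rack home (x of rack_mid in the frame of dock above 0.029 m and angle between rack_mid's own z axis and vertical below 0.06 rad and value of joint dock_lever above 1.8 rad), for 0.2 s.
At the end, for the whole second after the job is handed in: The rack stands upright (within 0.06 rad) and home, within 3.5 mm of the end stop; its clamp lever is locked (above 1.8 rad) and at rest, with the foot pressing on the rack by more than 1 N; the empty shaker's lever is open (below 0.2 rad) (all of step 2 and velocity of joint dock_lever between -0.1 and 0.1 rad/s and contact force between dock_foot and anything else above 1 N and value of joint spare_lever below 0.2 rad); the robot touches nothing.
It fails at once if the rack is lifted more than 8 mm off the platform (z of rack_mid in the frame of dock above 0.093 m).
It fails at once if the rack is tipped by more than 0.25 rad (angle between rack_mid's own z axis and vertical above 0.25 rad).
It fails at once if the empty shaker's lever is pushed past 0.4 rad (value of joint spare_lever above 0.4 rad).
It fails at once if a bystander is moved more than 30 mm or tipped over (distance of any of beaker, dropper, vial, amber, flask, matchbox, cup from where it was at the start of the episode above 0.03 m or angle between any of beaker, dropper, vial, amber, flask, matchbox, cup's own z axis and vertical above 0.5 rad).
It also fails if it takes over 40 s, if anything falls off the work surface, if the arm or the gripper's body presses on something with over 40 N, if the wrist force passes 120 N, or if a joint passes its speed limit or range.

## Robot

A 6-joint arm with a two-finger parallel gripper is mounted at the origin on the work surface. World frame = base frame: x ahead of the robot, y to its left, z up, the work surface at z = 0. Lengths are in m, angles in rad, forces in N, time in s.
With the tool pointing down it reaches from about 0.375 to 0.75 m from the base axis. Payload 9 kg.
Tool frame: the origin (TCP) lies at the very end of the fingers, on their centre line; the grasp point (between the pads) lies 19 mm behind it; z points along the fingers, y is the direction in which the jaws open and shut (so a half turn about z gives the same grasp; the last joint's range is limited). The gripper opens to 85 mm and grips with 20 to 120 N. Pads are 22 mm wide; open, the fingers measure 114 mm over their backs; the gripper's body (76 mm by 85 mm) begins 54 mm behind the grasp point. The pads swing forward as they close: fully open they stand 13 mm farther back than shut.
Start: joints at [-1.487, 0.104, 0.097, 1.564, 0, 1.353], TCP at [0.178, -0.573, 0.231] pointing down, gripper open.
Joint ranges: [-2.99, 2.99], [-0.84, 1.86], [-1.1, 1.16], [-1.84, 2.11], [-1.51, 1.56], [-3.14, 3.14]. Speed limits (rad/s): [2.22, 2.22, 2.57, 3.14, 3.14, 3.14].

## Interface

Orientations are given as a unit quaternion [x, y, z, w].
In Python, from rig import manip gives the robot as it stands. The module is installed in compiled form; this text tells all that it offers.
- The arm moves only by the tool servo_tool, never from a script. Its argument "moves" is one flat list of numbers, 5 for each row, row after row: the opening, from -1 (shut) to 1 (fully open), then the shift along the tool's x, y, z in cm, then the turn about the tool's z in degrees. A call has 1 to 12 rows; each row shifts and turns the commanded pose from where the row before left it, along the tool's axes as they then stand; what a row does not reach is not made up. A row lasts 1/8 s, in which the tool goes at most 62.5 mm and 10.7 degrees, less where a joint would pass 70% of its speed; a pose out of reach is approached as far as the arm can. A call is refused whole if a number of a shift passes 6.25 or a number of a turn 10.7, either way. A call with a gripper value outside its range is refused whole. The fingers move at their own pace and stop on an object; "squeeze" is the grip in N (left out, the last holds). Time passes only in rows, so rows that do not move let the fingers close. It gives the time, the measured TCP pose, the force and the opening at its end, in the units of the state.
- manip.sense(): the state, without advancing time (a new reading comes with each control period).
- manip.get_image(name): name is "scene" or "top" or "wrist"; returns (picture, depth): 420x560x3 uint8, red, green, blue; 420x560 float32, m along the optical axis (not along the pixel's ray), 0 where there is no reading.
- manip.get_calibration(name): a dict with "vertical_fov" (degrees; the focal length in pixels is half the picture's height over the tangent of half this angle, whatever the lens; pixels are square), "cx", "cy" (the principal point, pixels), "cam_to_world" (4x4, takes a point from camera to world coordinates). Camera axes: x right, y down, z forward; pixel columns grow to the right and rows downward; lengths in m; the calibration is good to about 2 mm. A picture is of the moment at which its call begins: read the wrist's pose just before it. get_calibration takes no time and is no camera call; for the wrist camera it gives the pose at the moment of the call.
- manip.close_job(): hands the job in, once; it reports no verdict.
The state is a dict: "time_s": time; "joint_positions": joint angles; "dq": joint speeds; "joint_efforts": joint torques, N m; "ee_pos": TCP position; "tcp_rot": TCP orientation; "force": force on the tool from outside, world axes, zero at the start; "torque": the same for the moment, N m; "grip_width": opening from 0.0 (shut) to 1.0 (fully open).
Only numpy, scipy, OpenCV 4.12 (cv2) and the standard library are available. Lean on these libraries where they do the work, as an engineer would, in place of code of your own. Each camera call takes 0.05 s, during which the arm holds its last target.

## Working session

There is one attempt and no reset: what is moved stays moved. The work goes in short steps, Python scripts to look and compute and a tool call to move; the robot and the scene stay as the last step left them, time stands still between calls to the robot, and variables do not carry over. Pictures are saved under pics/ and viewed, and the job is handed in when it is done.

Besides the shell and the picture viewer there is one more tool, called as name(argument=value, ...) on one line, values as JSON. servo_tool: Moves the arm, as the interface text tells. Its arguments: {"type":"object","properties":{"moves":{"type":"array"},"squeeze":{"type":"number"}},"required":["moves"]}

```bash
mkdir -p pics; cat > h.py <<'E'
import numpy as np, cv2
from rig import manip
def grab(n,tag):
    c=manip.get_calibration(n); im,d=manip.get_image(n)
    cv2.imwrite(f'pics/{tag}.png',im[:,:,::-1]); np.savez(f'pics/{tag}.npz',im=im,d=d,T=c['cam_to_world'],f=210/np.tan(np.radians(c['vertical_fov'])/2),cx=c['cx'],cy=c['cy'])
def load(tag): return np.load(f'pics/{tag}.npz')
def pts(z):
    d=z['d'];v,u=np.mgrid[0:420,0:560]
    P=np.stack([(u-z['cx'])*d/z['f'],(v-z['cy'])*d/z['f'],d],-1)
    T=z['T'];return P@T[:3,:3].T+T[:3,3]
E
python3 - <<'E'
from h import *
print(manip.sense())
grab('scene','s0');grab('top','t0')
for t in('s0','t0'):
    z=load(t);print(z['T'].round(3).tolist(),z['f'],z['cx'],z['cy'])
E
```

```text
{'time_s': 0.0, 'joint_positions': array([-1.48668062e+00,  1.04679065e-01,  9.64541668e-02,  1.56389038e+00,
       -3.07566429e-05,  1.35309935e+00]), 'dq': array([ 1.55702256e-03, -5.55469348e-05, -1.60849600e-03,  1.17160659e-03,
       -5.39795603e-04, -7.94573450e-04]), 'joint_efforts': array([-1.69222276e-04, -5.56920040e+01,  5.03658628e+01,  1.63914822e-02,
       -2.11021656e-04,  2.61435196e-05]), 'ee_pos': array([ 0.17832374, -0.57253698,  0.23052586]), 'tcp_rot': array([ 9.88635013e-01,  1.50334216e-01,  2.86700979e-05, -6.59032673e-04]), 'force': array([-0.07773007,  0.9791408 ,  1.0902527 ]), 'torque': array([ 0.04718353, -0.00254009, -0.023617  ]), 'grip_width': 1.005691648062433}
[[-0.407, 0.588, -0.699, 1.304], [0.913, 0.252, -0.32, 0.33], [-0.012, -0.769, -0.639, 0.772], [0.0, 0.0, 0.0, 1.0]] 481.17325339665854 279.5081685196668 204.64049236405003
[[-0.021, -0.981, 0.195, 0.389], [-0.999, 0.026, 0.023, -0.016], [-0.028, -0.195, -0.98, 1.293], [0.0, 0.0, 0.0, 1.0]] 482.527057190968 279.9476523673476 215.01409486456885
```

View pics/s0.png

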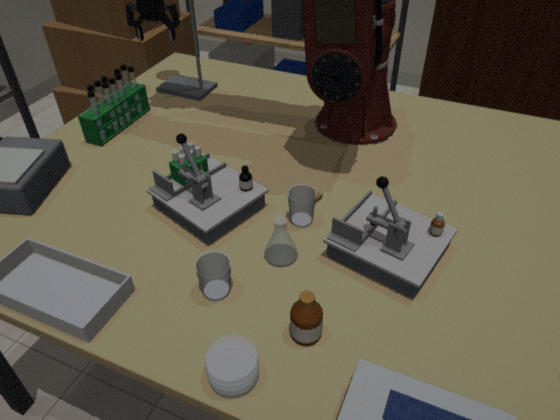

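View pics/t0.png

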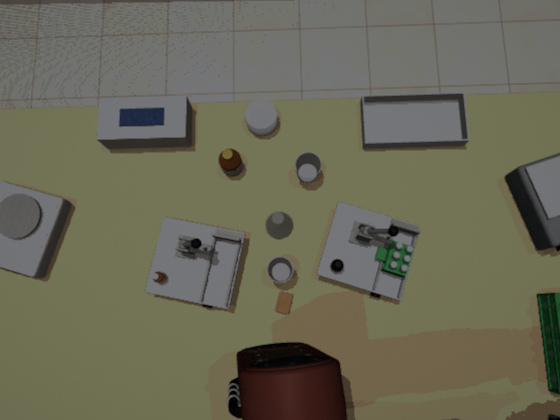

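The scene view shows the dock at about (208,195), with the green rack and the lever leaning. The top view shows the dock platform at about (370,252), ball at (393,231) and rack at (397,257). The spare is on the left, at about (196,263).

```bash
python3 - <<'E'
from h import *
for tag in('t0','s0'):
    z=load(tag);P=pts(z);im=z['im'].astype(int);d=z['d']
    print(tag)
    # platform level points
    m=(d>0)&(abs(P[...,2]-0.06)<0.008)&(P[...,0]<0.8)&(P[...,0]>0.2)
    n,l,s,c=cv2.connectedComponentsWithStats(m.astype(np.uint8))
    for i in range(1,n):
        if s[i,4]>1000:
            Q=P[l==i]; r=cv2.minAreaRect((Q[:,:2]*1000).astype(np.float32)); print('plat',s[i],c[i],np.median(Q[:,2]),r)
    g=(im[...,1]>im[...,0]*1.4+15)&(im[...,1]>im[...,2]*1.4)&(d>0)
    n,l,s,c=cv2.connectedComponentsWithStats(g.astype(np.uint8))
    for i in range(1,n):
        if s[i,4]>80:
            Q=P[l==i]; print('green',s[i],Q.mean(0),Q.min(0),Q.max(0))
    b=(im.sum(-1)<75)&(d>0)&(P[...,2]>0.05)&(P[...,0]<0.8)&(P[...,0]>0.3)
    n,l,s,c=cv2.connectedComponentsWithStats(b.astype(np.uint8))
    for i in range(1,n):
        if s[i,4]>20:
            Q=P[l==i]; print('blk',s[i],c[i],np.median(Q,0),Q.max(0))
z=load('t0');im=z['im'];cv2.imwrite('pics/t0z.png',cv2.resize(im[190:315,300:440,::-1],None,fx=5,fy=5,interpolation=cv2.INTER_CUBIC)[:600])
z=load('s0');im=z['im'];cv2.imwrite('pics/s0z.png',cv2.resize(im[120:250,130:290,::-1],None,fx=4.5,fy=4.5,interpolation=cv2.INTER_CUBIC)[:600])
E
```

```text
t0
plat [   0  182   64   95 2805] [ 28.87557932 232.93511586] 0.059667797718562676 ((617.4299926757812, 708.4112548828125), (186.75558471679688, 218.75601196289062), 72.837158203125)
plat [ 316  202  104   99 4492] [358.83125557 251.69390027] 0.060192803338862344 ((537.4388427734375, -209.80902099609375), (220.1669921875, 200.65760803222656), 71.36331939697266)
plat [ 145  217  100   93 5581] [193.87600788 263.79806486] 0.06035596498865803 ((517.0821533203125, 236.03152465820312), (221.48448181152344, 199.89186096191406), 77.48064422607422)
green [376 241  36  35 538] [ 0.51042462 -0.26053134  0.10306239] [ 0.46814399 -0.30608907  0.05880163] [ 0.5520995  -0.2237817   0.12196997]
green [ 538  293   22  100 1291] [ 0.31576831 -0.65452179  0.0360737 ] [ 0.18225824 -0.67008141 -0.00140659] [ 0.41801301 -0.64472311  0.09331832]
blk [224 162  17   9  29] [232.68965517 167.55172414] [0.76164361 0.13477371 0.06735233] [0.78121769 0.15909943 0.07173124]
blk [510 169  42  79 543] [530.35174954 210.02394107] [ 0.62831637 -0.62783752  0.06662774] [ 0.73547981 -0.59434207  0.08596585]
blk [388 
[... 1997 characters left out ...]
4289 -0.68909213  0.1549874 ] [ 0.34137726 -0.68404515  0.16113029]
blk [87 85  7 12 62] [90.4516129  90.70967742] [ 0.37825449 -0.67617252  0.15654182] [ 0.40291471 -0.65443029  0.1621395 ]
blk [101 112  10  13  37] [105.27027027 118.2972973 ] [ 0.35768894 -0.66895103  0.05412052] [ 0.38967975 -0.6480627   0.08771525]
blk [177 135   9   9  64] [181.015625 138.609375] [ 0.56951362 -0.23975734  0.21198764] [ 0.57618429 -0.23395256  0.21974984]
blk [240 167  11  15 106] [244.83018868 174.47169811] [ 0.50551659 -0.12222221  0.10336867] [ 0.51606255 -0.11182631  0.12524283]
blk [377 177  11  12  92] [381.91304348 182.17391304] [0.55322158 0.20368657 0.21269795] [0.55892135 0.21267317 0.22017392]
```

```bash
cat >> h.py <<'E'
C=np.array([0.539,-0.2097]);YAW=np.radians(-18.7)
R2=np.array([[np.cos(YAW),-np.sin(YAW)],[np.sin(YAW),np.cos(YAW)]])
def toD(P): return np.concatenate([(P[...,:2]-C)@R2,P[...,2:]],-1)
def toW(p): return np.r_[C+R2@np.array(p[:2]),p[2]]
def tool():
    from scipy.spatial.transform import Rotation as Ro
    s=manip.sense();R=Ro.from_quat(s['tcp_rot']).as_matrix()
    print('t',s['time_s'],'tcpD',toD(s['ee_pos']).round(4),'tool y yaw',np.degrees(np.arctan2(R[1,1],R[0,1])).round(2),'z',R[:,2].round(3),'F',(R2.T@s['force'][:2]).round(2),s['force'][2].round(2),'gw',round(s['grip_width'],3))
    return s,R
def go(p):
    s,R=tool();print('shift cm tool',(100*R.T@(toW(p)-s['ee_pos'])).round(2))
E
python3 - <<'E'
from h import *
for tag in('t0','s0'):
    z=load(tag);P=toD(pts(z));im=z['im'].astype(int);d=z['d']
    g=(im[...,1]>im[...,0]*1.4+15)&(im[...,1]>im[...,2]*1.4)&(d>0)&(abs(P[...,0])<.12)&(abs(P[...,1])<.12)
    top=g&(abs(P[...,2]-.11)<.005); Q=P[top]
    print(tag,top.sum(),Q.min(0),Q.max(0), np.percentile(Q,[3,97],axis=0).round(4))
    b=(im.sum(-1)<75)&(d>0)&(P[...,2]>0.2)&(abs(P[...,0])<.12)&(abs(P[...,1])<.12); print('ball',np.median(P[b],0))
    s=(d>0)&(abs(P[...,0]-.07)<.02)&(P[...,1]<-.035)&(P[...,1]>-.1)&(P[...,2]>.085)&(P[...,2]<.12)&~g;print('stop',P[s].min(0),P[s].max(0),np.median(P[s],0))
go([-0.13,-0.0695,0.23])
E
```

```text
t0 359 [-0.0447977  -0.09779074  0.10510143] [ 0.03074325 -0.04276251  0.11499389] [[-0.0434 -0.0956  0.1058]
 [ 0.0273 -0.0434  0.1142]]
ball [ 0.03032532 -0.02397125  0.2159005 ]
stop [ 0.06756478 -0.09981234  0.08621514] [ 0.07507531 -0.03527702  0.10946371] [ 0.06981813 -0.06756663  0.1033737 ]
s0 159 [-0.04129887 -0.09816633  0.10548159] [ 0.03508735 -0.04088957  0.1144206 ] [[-0.0377 -0.0912  0.1062]
 [ 0.0338 -0.043   0.1129]]
ball [ 0.03920692 -0.01912531  0.21198764]
stop [ 0.07058054 -0.09913666  0.08509479] [ 0.07941542 -0.03500915  0.10799226] [ 0.07697903 -0.06454772  0.09886737]
t 0.1 tcpD [-0.2253 -0.4594  0.2306] tool y yaw -72.71 z [-0.     0.001 -1.   ] F [-0.2   0.35] 0.39 gw 0.997
shift cm tool [ 30.62 -25.94   0.1 ]
```

View pics/t0z.png

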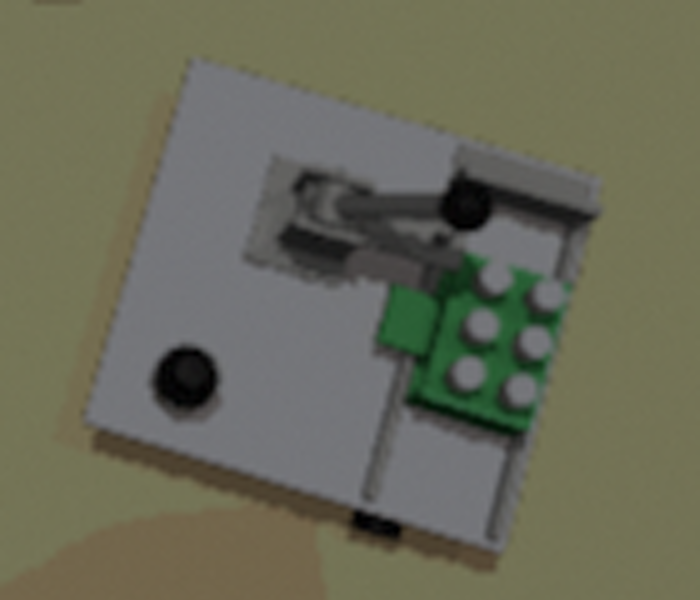

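View pics/s0z.png

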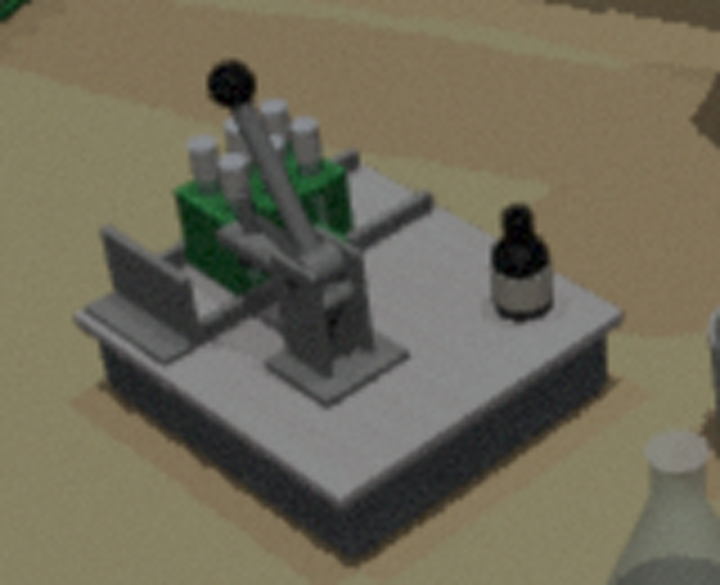

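The rack's -x face is at dock x ≈ -44 mm, so its centre is about 38 mm short of home. Next I move in front of it, half-opening the gripper and turning the jaws along dock x.

servo_tool(moves=[0, 3.8, -3.2, 0, 0, 0, 3.8, -3.2, 0, 0, 0, 3.8, -3.2, 0, 0, 0, 3.8, -3.2, 0, 0, 0, 3.8, -3.2, 0, 0, 0, 3.8, -3.2, 0, 0, 0, 3.8, -3.2, 0, 0, 0, 3.8, -3.2, 0, 0, 0, 0, 0, 0, -9, 0, 0, 0, 0, -9, 0, 0, 0, 0, -9, 0, 0, 0, 0, -9], squeeze=40)

```text
time_s: 1.6
ee_pos: [0.3924, -0.2379, 0.231]
tcp_rot: [0.893, 0.451, -0.0, -0.0]
force: [0.2, -0.2, -0.8]
grip_width: 0.504
```

```bash
python3 -c "
from h import *
go([-0.13,-0.0695,0.23])"
```

```text
t 1.6 tcpD [-0.1298 -0.0737  0.231 ] tool y yaw -36.4 z [-0.  0. -1.] F [ 0.28 -0.16] -0.84 gw 0.504
shift cm tool [ 0.4  -0.15  0.1 ]
```

servo_tool(moves=[0, 0, 0, 0, -8.85, 0, 0, 0, 0, -8.85, 0, 0.4, 0, 4, 0, 0, 0, 0, 4, 0, 0, 0, 0, 4, 0, 0, 0, 0, 3.5, 0, 0, 0, 0, 0, 0])

```text
time_s: 2.48
ee_pos: [0.3922, -0.2326, 0.0737]
tcp_rot: [0.814, 0.581, -0.0, -0.003]
force: [0.6, 1.0, 1.2]
grip_width: 0.498
```

```bash
python3 -c "
from h import *
go([-0.08,-0.0695,0.076])
grab('top','t1');grab('wrist','w1')
for t in('t1','w1'):
    print()
im=cv2.imread('pics/t1.png');cv2.imwrite('pics/t1z.png',cv2.resize(im[190:360,300:480],None,fx=3.4,fy=3.4))
"
```

```text
t 2.475 tcpD [-0.1317 -0.0688  0.0737] tool y yaw -19.01 z [-0.004  0.004 -1.   ] F [0.24 1.09] 1.23 gw 0.498
shift cm tool [-0.04  5.17 -0.25]
```

View pics/t1z.png

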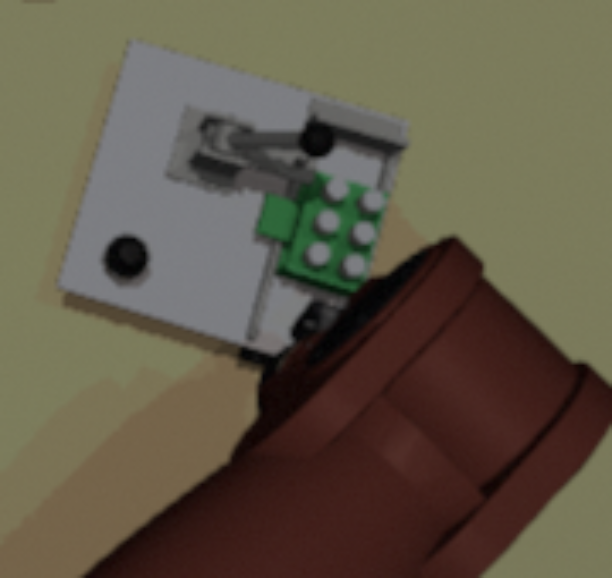

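View pics/w1.png

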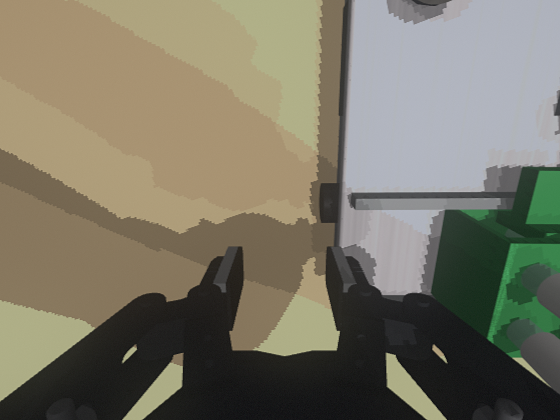

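The wrist view shows outer knuckles bulging beyond the finger pads at about (400-470, 290-400). I'll check the gripper geometry before pushing.

```bash
python3 -c "
from h import *
s,R=tool()
z=load('w1');P=(pts(z)-s['ee_pos'])@R
print('cam in tool',(z['T'][:3,3]-s['ee_pos'])@R, 'j6',s['joint_positions'][5])
m=(z['d']>0)&(P[...,2]<0.02)&(z['im'].sum(-1)<150)
m[:200]=0
for a in np.arange(-.13,.02,.01):
    q=P[m&(abs(P[...,2]-a)<.005)]
    q=q[(abs(q[:,1])<.1)]
    if len(q)>5: print(round(a,3),len(q),np.percentile(q[:,:2],[1,99],axis=0).round(3).tolist())
"
```

```text
t 2.575 tcpD [-0.1295 -0.07    0.0772] tool y yaw -19.01 z [ 0. -0. -1.] F [0.85 0.1 ] 0.32 gw 0.502
cam in tool [ 0.07576735  0.00070348 -0.14175333] j6 1.079109569183168
-0.1 2536 [[0.019, -0.02], [0.022, 0.021]]
-0.09 12129 [[0.005, -0.062], [0.021, 0.062]]
-0.08 12762 [[-0.007, -0.06], [0.018, 0.062]]
-0.07 7566 [[-0.011, -0.057], [0.018, 0.059]]
-0.06 6996 [[-0.01, -0.054], [0.014, 0.056]]
-0.05 3752 [[-0.01, -0.052], [0.015, 0.054]]
-0.04 1057 [[-0.009, -0.04], [0.014, 0.042]]
-0.03 2295 [[-0.019, -0.033], [0.027, 0.099]]
-0.02 2182 [[-0.021, -0.033], [0.027, 0.091]]
-0.01 1680 [[-0.023, -0.032], [0.026, 0.09]]
-0.0 1080 [[-0.026, 0.022], [0.025, 0.09]]
0.01 674 [[-0.028, 0.088], [0.018, 0.09]]
```

At half opening the knuckles lead the fingertips by about 25 mm at tube height, so they would hit the tubes. I'll shut the fingers and turn 90° so a narrow side pushes, with the camera trailing, offset in -y to clear the ball.

servo_tool(moves=[-1, 0, 0, 0, -10, -1, 0, 0, 0, -10, -1, 0, 0, 0, -10, -1, 0, 0, 0, -10, -1, 0, 0, 0, -10, -1, 0, 0, 0, -10, -1, 0, 0, 0, -10, -1, 0, 0, 0, -10, -1, 0, 0, 0, -10, -1, 0, 0, 0, 0])

```text
time_s: 3.82
ee_pos: [0.3947, -0.2352, 0.0782]
tcp_rot: [0.166, 0.986, -0.001, 0.001]
force: [0.3, -0.4, -0.4]
grip_width: 0.003
```

```bash
python3 -c "
from h import *
go([-0.075,-0.082,0.076])"
```

```text
t 3.825 tcpD [-0.1285 -0.0705  0.0782] tool y yaw 70.93 z [ 0.002 -0.002 -1.   ] F [ 0.43 -0.31] -0.42 gw 0.003
shift cm tool [-5.36 -1.12  0.24]
```

servo_tool(moves=[-1, 0, -1.1, 0.2, 0.3, -1, -1.8, 0, 0, 0, -1, -1.8, 0, 0, 0, -1, -1.7, 0, 0, 0, -1, 0, 0, 0, 0])

```text
time_s: 4.45
ee_pos: [0.4406, -0.2631, 0.0744]
tcp_rot: [0.169, 0.986, -0.0, 0.0]
force: [-0.4, 0.0, 0.7]
grip_width: 0.002
```

servo_tool(moves=[-1, -0.5, 0, 0, 0, -1, -0.5, 0, 0, 0, -1, -0.5, 0, 0, 0, -1, -0.5, 0, 0, 0, -1, -0.5, 0, 0, 0, -1, -0.5, 0, 0, 0, -1, 0, 0, 0, 0])

```text
time_s: 5.32
ee_pos: [0.469, -0.2723, 0.0742]
tcp_rot: [0.168, 0.986, 0.0, 0.0]
force: [0.3, 0.2, 0.3]
grip_width: 0.002
```

```bash
python3 -c "
from h import *
tool()
grab('scene','s2');grab('wrist','w2');grab('top','t2')
a=cv2.imread('pics/s2.png')[120:250,130:290];b=cv2.imread('pics/t2.png')[190:320,300:460]
cv2.imwrite('pics/c2.png',np.vstack([cv2.resize(a,None,fx=2.3,fy=2.3),cv2.resize(b,None,fx=2.3,fy=2.3)]))
z=load('s2');P=toD(pts(z));im=z['im'].astype(int);d=z['d']
g=(im[...,1]>im[...,0]*1.4+15)&(im[...,1]>im[...,2]*1.4)&(d>0)&(abs(P[...,0])<.12)&(abs(P[...,1])<.12)
Q=P[g&(P[...,2]<.118)];print(np.percentile(Q,[1,3,97,99],axis=0).round(4))
"
```

```text
t 5.325 tcpD [-0.0463 -0.0817  0.0742] tool y yaw 70.7 z [ 0.  0. -1.] F [0.28 0.26] 0.26 gw 0.002
[[-0.0335 -0.0972  0.0647]
 [-0.0328 -0.094   0.0666]
 [ 0.0421 -0.0445  0.1121]
 [ 0.0426 -0.0436  0.1132]]
```

View pics/c2.png

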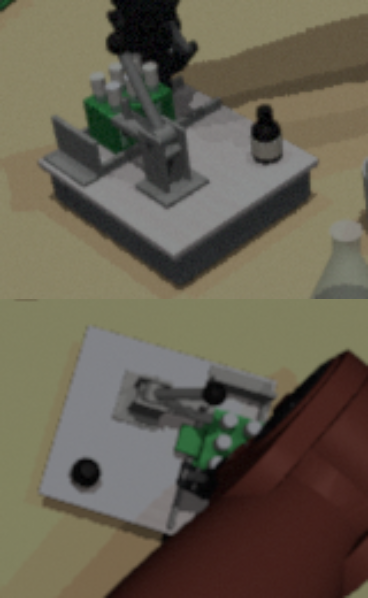

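The rack slides upright with low force. I'll continue towards the stop.

servo_tool(moves=[-1, -0.5, 0, 0, 0, -1, -0.5, 0, 0, 0, -1, -0.5, 0, 0, 0, -1, -0.5, 0, 0, 0, -1, -0.3, 0, 0, 0, -1, -0.2, 0, 0, 0, -1, 0, 0, 0, 0])

```text
time_s: 6.35
ee_pos: [0.4925, -0.2805, 0.0743]
tcp_rot: [0.168, 0.986, -0.0, 0.0]
force: [-1.1, 0.0, 0.1]
grip_width: -0.002
```

servo_tool(moves=[-1, -0.2, 0, 0, 0, -1, -0.2, 0, 0, 0])

```text
time_s: 6.6
ee_pos: [0.4959, -0.2818, 0.0744]
tcp_rot: [0.168, 0.986, -0.0, -0.0]
force: [-2.6, 0.5, 0.5]
grip_width: -0.001
```

```bash
python3 -c "
from h import *
tool()
"
```

```text
t 6.6 tcpD [-0.0177 -0.0821  0.0744] tool y yaw 70.69 z [-0. -0. -1.] F [-2.63 -0.4 ] 0.46 gw -0.001
```

servo_tool(moves=[-1, -0.1, 0, 0, 0, -1, -0.1, 0, 0, 0])

```text
time_s: 6.85
ee_pos: [0.4978, -0.2825, 0.0744]
tcp_rot: [0.168, 0.986, -0.0, -0.0]
force: [-3.0, 1.2, 1.1]
grip_width: -0.0
```

servo_tool(moves=[-1, -0.1, 0, 0, 0, -1, -0.1, 0, 0, 0])

```text
time_s: 7.1
ee_pos: [0.4981, -0.2826, 0.0743]
tcp_rot: [0.168, 0.986, 0.0, -0.002]
force: [-16.9, 3.7, 9.5]
grip_width: 0.003
```

servo_tool(moves=[-1, -0.1, 0, 0, 0, -1, 0, 0, 0, 0])

```text
time_s: 7.35
ee_pos: [0.4981, -0.2827, 0.0743]
tcp_rot: [0.168, 0.986, 0.0, -0.003]
force: [-19.2, 4.2, 11.3]
grip_width: 0.001
```

It has come hard against the stop: 17-19 N with no further motion. I'll back off and look.

servo_tool(moves=[-1, 0.5, 0, 0, 0, -1, 2, 0, 0, 0, -1, 3, 0, 0, 0, -1, 3, 0, 0, 0, -1, 0, 0, 0, 0])

```text
time_s: 7.98
ee_pos: [0.4198, -0.2549, 0.0743]
tcp_rot: [0.168, 0.986, -0.0, 0.0]
force: [0.1, 0.3, 0.3]
grip_width: -0.001
```

```bash
python3 -c "
from h import *
tool()
grab('scene','s3');grab('top','t3')
a=cv2.imread('pics/s3.png')[120:250,130:290];b=cv2.imread('pics/t3.png')[190:320,300:460]
cv2.imwrite('pics/c3.png',np.vstack([cv2.resize(a,None,fx=2.3,fy=2.3),cv2.resize(b,None,fx=2.3,fy=2.3)]))
for t in ('s3','t3'):
  z=load(t);P=toD(pts(z));im=z['im'].astype(int);d=z['d']
  g=(im[...,1]>im[...,0]*1.4+15)&(im[...,1]>im[...,2]*1.4)&(d>0)&(abs(P[...,0])<.12)&(abs(P[...,1])<.12)
  Q=P[g&(P[...,2]<.118)];print(np.percentile(Q,[1,3,97,99],axis=0).round(4))
go([0.0325,-0.085,0.172])
"
```

```text
t 7.975 tcpD [-0.0984 -0.081   0.0743] tool y yaw 70.67 z [ 0.001 -0.    -1.   ] F [0.05 0.31] 0.26 gw -0.001
[[ 0.0052 -0.0953  0.065 ]
 [ 0.0087 -0.0905  0.0664]
 [ 0.071  -0.0198  0.1131]
 [ 0.072  -0.0187  0.1137]]
[[-0.0068 -0.0973  0.0664]
 [-0.0065 -0.0954  0.085 ]
 [ 0.065  -0.031   0.1144]
 [ 0.0671 -0.0237  0.1158]]
t 8.075 tcpD [-0.0968 -0.0815  0.0747] tool y yaw 70.68 z [ 0.002 -0.001 -1.   ] F [ 0.74 -0.06] 0.32 gw -0.002
shift cm tool [-12.96  -0.22  -9.7 ]
```

View pics/c3.png

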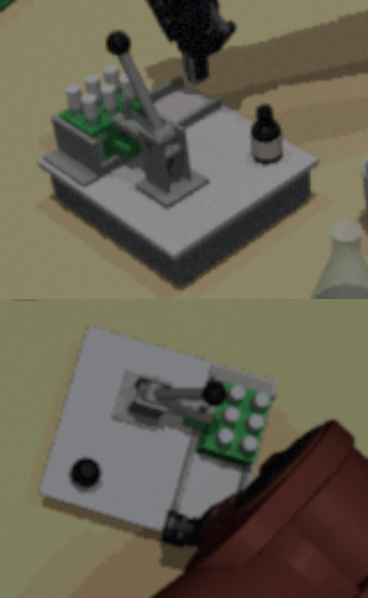

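The top view shows the rack face at the stop (block spans x about -6.5 to 67+ mm), with the lever still open and its ball at (213,392) in the composite. Next I go up, turn back, and place the shut fingers on the -y side of the lever.

servo_tool(moves=[-1, 0, 0, -6, 0, -1, 0, 0, -6, 0, -1, 0, 0, -6, 10, -1, 0, 0, 0, 10, -1, 0, 0, 0, 10, -1, 0, 0, 0, 10, -1, 0, 0, 0, 10, -1, 0, 0, 0, 10, -1, 0, 0, 0, 10, -1, 0, 0, 0, 10, -1, 0, 0, 0, 10, -1, 0, 0, 0, 0])

```text
time_s: 9.57
ee_pos: [0.4213, -0.2557, 0.2544]
tcp_rot: [0.815, 0.579, 0.0, 0.0]
force: [0.6, -0.1, -0.7]
grip_width: 0.001
```

```bash
python3 -c "
from h import *
go([0.0325,-0.10,0.25])
"
```

```text
t 9.575 tcpD [-0.0968 -0.0813  0.2544] tool y yaw -19.22 z [ 0.001 -0.    -1.   ] F [0.59 0.11] -0.75 gw 0.001
shift cm tool [-1.75 12.94  0.45]
```

servo_tool(moves=[-1, -1.8, 0, 0, 0, -1, 0, 4.3, 0, 0, -1, 0, 4.3, 0, 0, -1, 0, 4.3, 0, 0, -1, 0, 0, 0, -0.5, -1, 0, 0, 4, 0, -1, 0, 0, 4.2, 0, -1, 0, 0, 0, 0])

```text
time_s: 10.58
ee_pos: [0.534, -0.3142, 0.1692]
tcp_rot: [0.813, 0.583, -0.001, -0.003]
force: [0.2, 0.2, 0.6]
grip_width: 0.001
```

```bash
python3 -c "
from h import *
go([0.0325,-0.055,0.172])
grab('scene','s4');grab('wrist','w4')
cv2.imwrite('pics/s4z.png',cv2.resize(cv2.imread('pics/s4.png')[80:250,100:300],None,fx=3,fy=3))
"
```

```text
t 10.575 tcpD [ 0.0288 -0.1005  0.1692] tool y yaw -18.73 z [-0.004  0.004 -1.   ] F [0.15 0.29] 0.56 gw 0.001
shift cm tool [ 4.55  0.37 -0.27]
```

View pics/s4z.png

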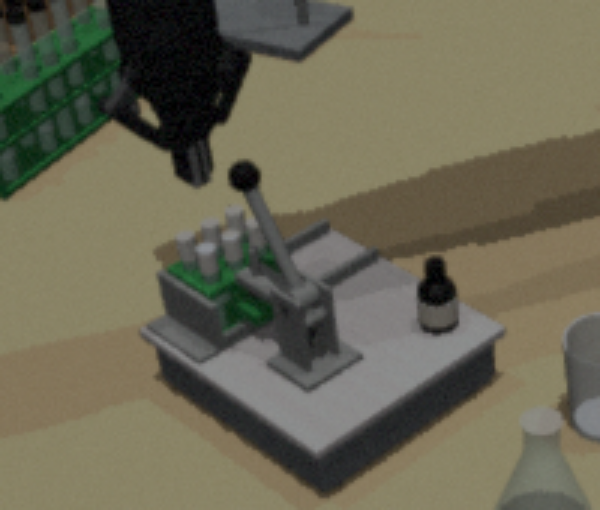

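View pics/w4.png

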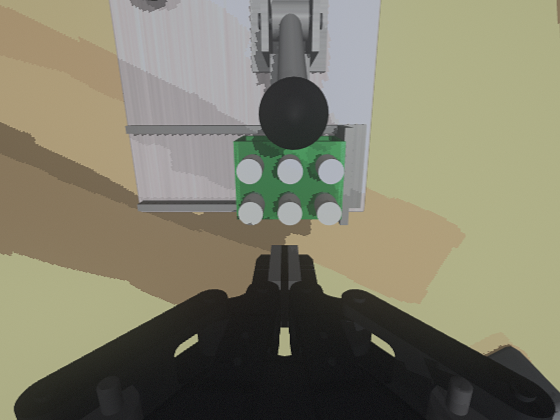

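The wrist view shows the ball at (293,113) and the shut fingers at column 285, so they are well aligned. Now I push along +y.

servo_tool(moves=[-1, 1.5, 0.2, 0, 0, -1, 1.5, 0, 0, 0, -1, 1.5, 0, 0, 0, -1, 0.8, 0, 0, 0, -1, 0.8, 0, 0, 0, -1, 0.8, 0, 0, 0])

```text
time_s: 11.42
ee_pos: [0.5606, -0.2518, 0.1742]
tcp_rot: [0.813, 0.582, -0.001, 0.002]
force: [-4.4, -6.1, 4.7]
grip_width: 0.001
```

```bash
python3 -c "
from h import *
tool()"
```

```text
t 11.425 tcpD [ 0.034  -0.0329  0.1742] tool y yaw -18.86 z [ 0.001 -0.005 -1.   ] F [-2.17 -7.18] 4.71 gw 0.001
```

servo_tool(moves=[-1, 0.8, 0, 0, 0, -1, 0.8, 0, 0, 0, -1, 0.8, 0, 0, 0, -1, 0.8, 0, 0, 0])

```text
time_s: 11.92
ee_pos: [0.5709, -0.2194, 0.1723]
tcp_rot: [0.813, 0.582, -0.0, 0.0]
force: [-1.5, -2.7, 0.7]
grip_width: -0.003
```

```bash
python3 -c "
from h import *
tool()"
```

```text
t 11.925 tcpD [0.0333 0.001  0.1723] tool y yaw -18.8 z [ 0. -0. -1.] F [-0.57 -3.08] 0.72 gw -0.003
```

servo_tool(moves=[-1, 0.8, 0, 0, 0, -1, 0.8, 0, 0, 0, -1, 0.8, 0, 0, 0, -1, 0.4, 0, 0, 0, -1, 0, 0, 0, 0])

```text
time_s: 12.55
ee_pos: [0.5798, -0.1931, 0.1723]
tcp_rot: [0.813, 0.582, 0.0, -0.0]
force: [-0.3, 0.4, 0.5]
grip_width: 0.005
```

```bash
python3 -c "
from h import *
tool()
grab('scene','s5')
cv2.imwrite('pics/s5z.png',cv2.resize(cv2.imread('pics/s5.png')[80:250,100:300],None,fx=3,fy=3))
"
```

```text
t 12.55 tcpD [0.0333 0.0289 0.1723] tool y yaw -18.78 z [ 0.  0. -1.] F [-0.43  0.25] 0.51 gw 0.005
```

View pics/s5z.png

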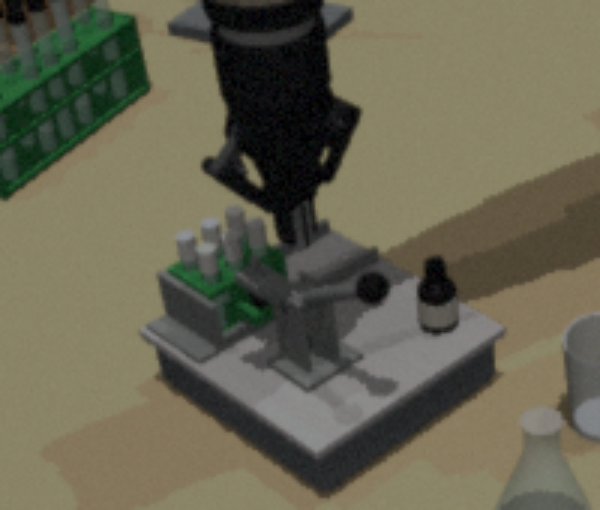

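The lever has snapped over, with the ball lying out at (372,288), and the rack is upright. I'll retreat upward, away in -x, and verify.

servo_tool(moves=[-1, 0, 0, -4, 0, -1, 0, 0, -5, 0, -1, 0, 0, -3, 0, -1, 0, -5, 0, 0, -1, 0, -5, 0, 0, -1, 0, -5, 0, 0, -1, 0, 0, 0, 0, -1, 0, 0, 0, 0])

```text
time_s: 13.6
ee_pos: [0.4381, -0.1456, 0.2927]
tcp_rot: [0.813, 0.582, 0.0, 0.001]
force: [-0.4, 0.2, -0.5]
grip_width: -0.0
```

```bash
python3 -c "
from h import *
tool()
grab('scene','s6');grab('top','t6')
for t in ('s6','t6'):
  z=load(t);P=toD(pts(z));im=z['im'].astype(int);d=z['d']
  L=(abs(P[...,0])<.12)&(abs(P[...,1])<.15)&(d>0)
  g=(im[...,1]>im[...,0]*1.4+15)&(im[...,1]>im[...,2]*1.4)&L
  Q=P[g&(P[...,2]<.118)]
  if len(Q): print(t,'rack',np.percentile(Q,[1,99],axis=0).round(4).tolist())
  b=(im.sum(-1)<75)&L&(P[...,1]>.1)&(P[...,2]>.1)&(P[...,2]<.17);print('ball',b.sum(),np.median(P[b],0) if b.any() else '')
a=cv2.imread('pics/s6.png');b=cv2.imread('pics/t6.png')
cv2.imwrite('pics/c6.png',np.vstack([cv2.resize(a[100:310,120:480],None,fx=1.5,fy=1.5),cv2.resize(b[140:320,140:440],(540,284))]))
"
```

```text
t 13.6 tcpD [-0.1161  0.0284  0.2927] tool y yaw -18.84 z [ 0.001 -0.001 -1.   ] F [-0.43  0.05] -0.49 gw -0.0
s6 rack [[-0.002, -0.0944, 0.0662], [0.0716, -0.0193, 0.1129]]
ball 64 [0.03948019 0.1282888  0.14366905]
ball 53 [0.03074989 0.12246359 0.14678777]
```

View pics/c6.png

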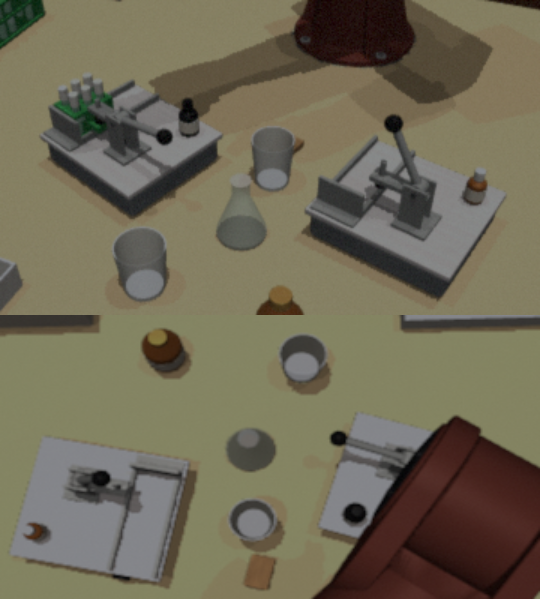

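```bash
python3 -c "
from h import *
tool();print(manip.close_job())"
```

```text
t 13.7 tcpD [-0.1158  0.0285  0.2922] tool y yaw -18.82 z [ 0. -0. -1.] F [0.52 0.52] -0.25 gw -0.004
the job is handed in; nothing more can be done
None
```

I pushed the rack home against the end stop and snapped its clamp lever into lock. I then backed the arm clear and handed the job in at 13.7 s; the hand-in reports no verdict.

**Rack:** I pushed its -x face with shut fingertips until it stopped moving, with the force rising from about 3 N to 19 N. After backing off, the top view showed the block running from about -6.5 to 67 mm in the shaker's x, against a home span of -5 to 70 mm. It stood upright with the lever still open. In the final picture only the scene camera still saw the rack. It reads about 2 to 3 mm further toward the stop than the true home position, similar to its earlier offset from the top view.

**Lever:** I pushed the ball and rod toward +y past the dead point, and it snapped over. In the last top view the camera's point on the ball was at (31, 122, 147) mm. With the ball's 12 mm radius that fits the locked position of (32.5, 123, 137) mm.

**Other things:** In the last pictures the empty shaker's lever is open and all the bystanders look upright and in place; I judged this by eye. The tool force was near zero at the end, with the arm clear of everything.

**Not checked:** I had no way to measure the clamp foot's force on the rack, so I am taking it from the lever being locked and the rack being home.

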